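# Line up the quarter-turn fastener and hold the pump's access panel shut

## Robot

A 7-joint arm with a two-finger parallel gripper is mounted at the origin on a cart in front of the work surface, level with it; the furniture and walls round the work are solid. World frame = base frame: x ahead of the robot, y to its left, z up, the work surface at z = 0. Lengths are in mm, angles in rad, forces in N, time in s.
With the tool pointing down it reaches from about 400 to 875 mm from the base axis. Payload 4.4 kg.
Tool frame: the origin (TCP) lies at the very end of the fingers, on their centre line; the grasp point (between the pads) lies 19 mm behind it; z points along the fingers, y is the direction in which the jaws open and shut (so a half turn about z gives the same grasp; the last joint's range is limited). The gripper opens to 85 mm and grips with 20 to 120 N. Pads are 22 mm wide; open, the fingers measure 114 mm over their backs; the gripper's body (76 mm by 85 mm) begins 54 mm behind the grasp point. The pads swing forward as they close: fully open they stand 13 mm farther back than shut.
Start: joints at [1.192, 0.628, 0.038, 1.517, -0.027, 0.996, -0.02], TCP at [200.049, -618.465, 207.113] pointing down, gripper open.
Joint ranges: [-3.06, 3.06], [-0.37, 2.12], [-1.25, 1.32], [0.18, 2.47], [-1.1, 4.24], [0.23, 1.98], [-2.94, 2.94]. Speed limits (rad/s): [2.57, 2.57, 3.14, 3.14, 3.14, 3.14, 3.14].

## Interface

Orientations are given as [roll, pitch, yaw] about the fixed x, y, z axes, in that order (R = Rz(yaw) Ry(pitch) Rx(roll)).
In Python, from cell import ctrl, eyes gives the robot as it stands.
- The arm moves only by the tool move_arm, never from a script. Its argument "increments" is a list of rows, each a list of 6 numbers: the shift along the tool's x, y, z in cm, then the turn, a rotation vector about the tool's x, y, z in degrees. In form: [[x, y, z, wx, wy, wz], ...]. A call has 1 to 20 rows; each row is the pose to reach, as a shift and turn from the pose commanded when the call began, along the tool's axes at that moment; what a row does not reach only later rows make up. A row lasts 1/10 s, in which the tool goes at most 50 mm and 8.59 degrees, less where a joint would pass 70% of its speed; a pose out of reach is approached as far as the arm can. A call with a gripper value outside its range is refused whole. "grip" is the opening, from -1 (shut) to 1 (fully open), set as the call begins (left out, the last holds). The fingers move at their own pace and stop on an object; the grip force is fixed at half the most. Time passes only in rows, so rows that repeat a pose let the fingers close. It gives the time, the measured TCP pose, the force and the opening at its end, in the units of the state.
- ctrl.read_state(): the state, without advancing time (a new reading comes with each control period).
- eyes.get_image(name): name is "side" or "top" or "wrist"; returns the picture (420x560x3 uint8, red, green, blue); there is no depth.
- eyes.calibration(name): a dict with "fx", "fy", "cx", "cy" (pixels), "pose" (4x4, takes a point from camera to world coordinates); the wrist camera has in their place "tool_from_camera" (4x4, takes a point from camera to tool coordinates, whose origin is the TCP and whose axes are the flange's). Camera axes: x right, y up, looking along -z (the intrinsics and any distortion apply to the point x, -y, -z); pixel columns grow to the right and rows downward; lengths in mm; the calibration is good to about 2 mm. The wrist camera is an equidistant fisheye: a pixel r from the principal point sees the ray r / f radians off the axis. A picture is of the moment at which its call begins: read the wrist's pose just before it. calibration takes no time and is no camera call.
- ctrl.finish_job(): hands the job in, once; it reports no verdict.
The state is a dict: "clock": time; "qpos": joint angles; "qd": joint speeds; "tau": joint torques, N m; "eef_pos": TCP position; "tool_rot": TCP orientation; "force": force on the tool from outside, world axes, zero at the start; "torque": the same for the moment, N m; "width": finger opening in mm.
Only numpy, scipy, OpenCV 4.12 (cv2) and the standard library are available. Lean on these libraries where they do the work, as an engineer would, in place of code of your own. Each camera call takes 0.05 s, during which the arm holds its last target. There are 200 camera calls.

## Task

The filter in the vacuum pump box has been changed and its blue access panel stands slightly open on its springy seal: turn the black quarter-turn wing fastener clockwise until it lines up with the two yellow slot marks on the panel, then press the panel down flush on its frame. Finish while still holding the panel pressed flush with the gripper, for the leak check: do not let go. Leave the red-capped bottle, the timer and the beaker where they stand.

Things in the scene. Friction and masses are not known exactly. Their poses are not given: they have to be found in the camera images.
- pump_box: White box 160 (x) x 190 (y) mm, fixed. Origin: centre of underside, on the worktop. x from its front (cooling slots, green switch) to its back, y to its left, z up. Housing 70 mm high; on it an aluminium frame, top at 90 mm. Blue panel 126 x 158 mm, 6 mm thick, hinged at the back at box x = +60, z = 90 mm; free front edge at x = -69 mm. Shut, its top is 96 mm high.
- access_panel (a joint): Panel angle about its back hinge, rad: 0 = flush on the frame; 0.11 = fully raised (front edge about 14 mm up), held there by a spring at the start. It springs up when let go; holding it flush takes about 4 to 5 N down near the front. With the fastener out of line its hidden tongue strikes the frame and the panel stops at about 0.07 rad.
- fastener (a joint): Fastener angle, rad, growing clockwise seen from above: 0 = wing in line with the slot marks (along the box's x axis); starts between -1.5 and -0.55. Free range -1.65 to 0.6; 0.04 N m of friction, no spring, stop or click at 0: it stays where left and can be overshot. The tongue enters its slot within about 0.2 rad of 0.
- wing_top (a point): Centre of the top of the black upright wing, on the turning axis; point x runs along the wing, z up along the axis. Wing 34 mm long, 11 thick, 24 tall, yellow line along its top, on a dark disc of 30 mm diameter. With the panel shut this point is at box (-42, 35, 126) mm. Pinch across the thickness to turn. The yellow slot marks lie on the panel in front of and behind the disc.
- press_pad (a point): Centre of the top of the grey ribbed press pad (40 x 56 mm) on the panel's front right part, 73 mm right of the fastener: a good place to press. With the panel shut this point is at box (-43, -38, 98) mm; about 11 mm higher when fully raised.
- red_cap_bottle: White plastic bottle with red cap, 42 mm diameter, 88 mm tall, standing loose to the right of the box. Origin: centre of its underside. To be left alone.
- lab_timer: White digital timer with three keys, 34 x 68 x 62 mm, standing loose behind the box. Origin: centre of its underside. To be left alone.
- glass_beaker: Clear beaker, 57 mm wide, 67 mm tall, standing loose to the left of the box. Origin: centre of its underside. To be left alone.

How it is judged:
By the outcome, as a careful person would: the job done as asked, in the order asked, and still so for the second after the job is handed in, while the arm keeps its last pose, push and grip.
It also fails if it takes over 38 s, if anything falls off the work surface, if the arm or the gripper's body presses on something with over 40 N, if the wrist force passes 120 N, or if a joint passes its speed limit or range.

## Working session

There is one attempt and no reset: what is moved stays moved. The work goes in short steps, Python scripts to look and compute and a tool call to move; the robot and the scene stay as the last step left them, time stands still between calls to the robot, and variables do not carry over. Pictures are saved under pics/ and viewed, about 8 in all and at most 12, crops included, and the job is handed in when it is done.

Besides the shell and the picture viewer there is one more tool, called after "Request:" as name(argument=value, ...), one argument or row to a line, values as JSON. move_arm: Moves the arm, as the interface text tells. Its arguments: {"type":"object","properties":{"increments":{"type":"array","items":{"type":"array","items":{"type":"number"}}},"grip":{"type":"number"}},"required":["increments"]}

```bash
mkdir -p pics; python3 - <<'E'
from cell import ctrl, eyes
import cv2, numpy as np
s=ctrl.read_state(); print({k:np.round(v,3).tolist() for k,v in s.items()})
for n in ("side","top"):
    im=eyes.get_image(n); cv2.imwrite(f"pics/{n}0.png",im[:,:,::-1])
    c=eyes.calibration(n); print(n,{k:np.round(v,3).tolist() if not isinstance(v,str) else v for k,v in c.items()})
c=eyes.calibration("wrist"); print(c)
E
```

```text
{'clock': 0.0, 'qpos': [1.192, 0.629, 0.038, 1.518, -0.027, 0.996, -0.02], 'qd': [0.001, 0.001, 0.003, -0.001, 0.001, -0.0, -0.002], 'tau': [0.0, -56.34, 1.226, -19.344, 0.011, 0.011, 0.0], 'eef_pos': [199.879, -617.788, 206.163], 'tool_rot': [-3.14, -0.0, 0.313], 'force': [0.279, 0.924, -0.008], 'torque': [0.019, -0.04, 0.066], 'width': 85.072}
side {'fx': 404.051, 'fy': 404.051, 'cx': 273.46, 'cy': 219.642, 'pose': [[-0.817, 0.381, -0.432, 240.655], [-0.576, -0.548, 0.606, 374.611], [-0.005, 0.744, 0.668, 680.182], [0.0, 0.0, 0.0, 1.0]]}
top {'fx': 532.42, 'fy': 532.42, 'cx': 283.549, 'cy': 209.896, 'pose': [[0.022, 1.0, -0.023, 575.099], [-1.0, 0.022, -0.004, -176.268], [-0.004, 0.023, 1.0, 1174.443], [0.0, 0.0, 0.0, 1.0]]}
{'fx': 325.19226210127806, 'fy': 325.19226210127806, 'cx': 281.2273185757717, 'cy': 207.86334411988923, 'tool_from_camera': array([[ 5.41700742e-04,  9.63169399e-01,  2.68894804e-01,
         6.94914208e+01],
       [ 9.99999823e-01, -4.55189574e-04, -3.84075766e-04,
         3.21138528e-02],
       [-2.47531913e-04,  2.68894964e-01, -9.63169475e-01,
        -1.66985430e+02],
       [ 0.00000000e+00,  0.00000000e+00,  0.00000000e+00,
         1.00000000e+00]])}
```

View pics/top0.png

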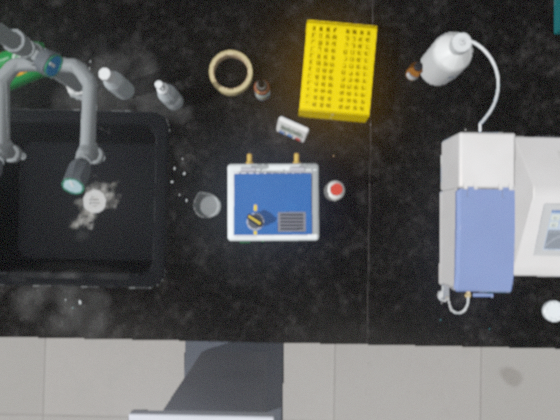

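View pics/side0.png

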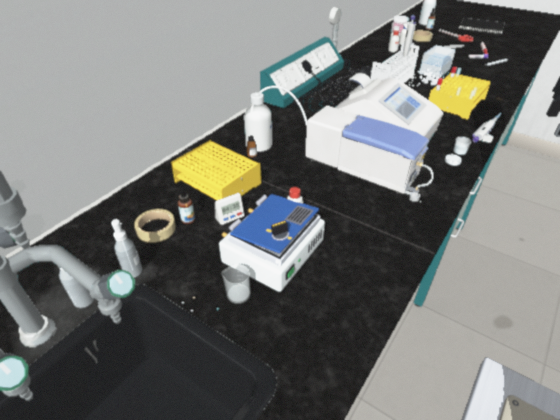

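The top view shows the box at about (273,203), the fastener at (256,220) and the pad at (291,222). The side view shows the fastener at about (281,228). I'll enlarge both.

```bash
python3 - <<'E'
import cv2, numpy as np
t=cv2.imread("pics/top0.png")[145:255,200:360]; s=cv2.imread("pics/side0.png")[180:300,210:340]
t=cv2.resize(t,None,fx=5,fy=5,interpolation=3)[:,:]; s=cv2.resize(s,None,fx=5,fy=5,interpolation=3)
cv2.imwrite("pics/topc.png",t); cv2.imwrite("pics/sidec.png",s)
E
```

```text
(no output)
```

View pics/topc.png

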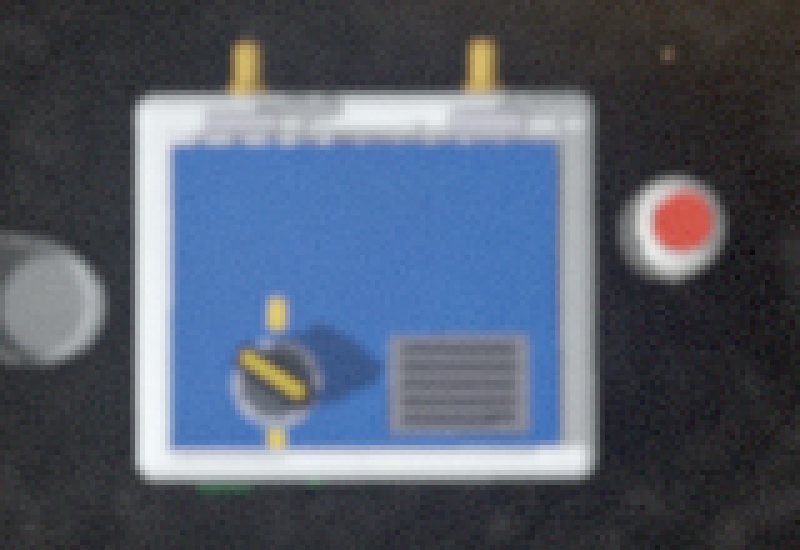

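View pics/sidec.png

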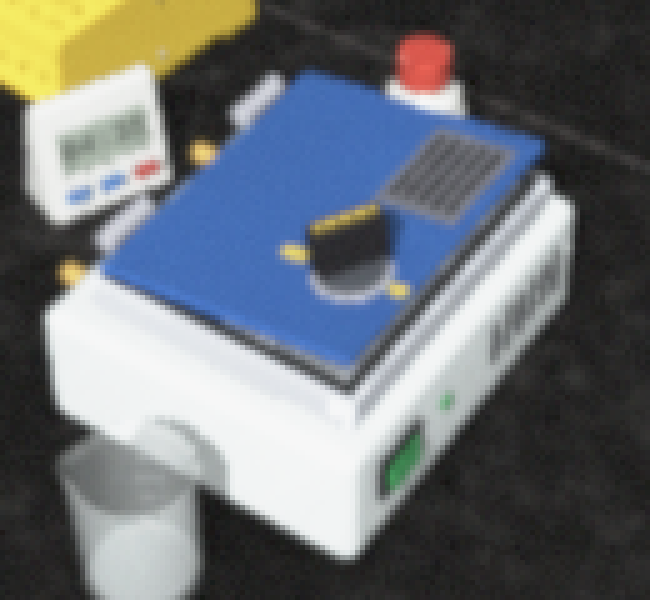

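The wing's yellow line runs from (240,354) to (307,395) in the top crop, about 58° anticlockwise of the slot marks, which are at (277,314) and (277,438). Next I'll triangulate the wing, the marks and the pad.

```bash
cat >h.py <<'E'
import numpy as np
from cell import ctrl, eyes
from scipy.spatial.transform import Rotation as Ro
def ray(n,uv):
    c=eyes.calibration(n);T=np.array(c["pose"]);d=np.array([(uv[0]-c["cx"])/c["fx"],-(uv[1]-c["cy"])/c["fy"],-1.])
    d=T[:3,:3]@d; return T[:3,3],d/np.linalg.norm(d)
def tri(r1,r2):
    (a,u),(b,v)=r1,r2
    k=np.linalg.lstsq(np.c_[u,-v],b-a,rcond=None)[0]
    p,q=a+k[0]*u,b+k[1]*v
    return (p+q)/2,np.linalg.norm(p-q)
def wray(uv,s):
    c=eyes.calibration("wrist");T=c["tool_from_camera"];x=(uv[0]-c["cx"])/c["fx"];y=(uv[1]-c["cy"])/c["fy"];r=np.hypot(x,y)
    d=np.array([np.sin(r)*x/r,-np.sin(r)*y/r,-np.cos(r)]); R=Ro.from_euler("xyz",s["tool_rot"]).as_matrix()
    d=R@T[:3,:3]@d; return R@T[:3,3]+s["eef_pos"],d
def onz(r,z): a,u=r; return a+u*(z-a[2])/u[2]
E
python3 - <<'E'
from h import *
np.set_printoptions(precision=1,suppress=True)
t=lambda x,y:ray("top",(200+x/5-.4,145+y/5-.4)); s=lambda x,y:ray("side",(210+x/5-.4,180+y/5-.4))
for n,a,b in [("wing",(273.5,374),(347,217)),("pad",(459,384),(451,175)),("mark b",(277,314),(294,252)),("mark f",(277,438),(399,290)),("boxFL",(137,478),(345,420)),]:
    print(n,*tri(t(*a),s(*b)))
e=onz(t(240,354),136),onz(t(307,395),136); d=e[0]-e[1]; print(np.linalg.norm(d),np.degrees(np.arctan2(d[1],d[0])))
d=onz(t(277,314),100)-onz(t(277,438),108);print(np.degrees(np.arctan2(d[1],d[0])))
d=onz(t(137,100),90)-onz(t(137,475),90);print(np.degrees(np.arctan2(d[1],d[0])),d)
d=onz(t(137,95),90)-onz(t(593,95),90);print(np.degrees(np.arctan2(d[1],d[0]))-90,d)
E
```

```text
wing [ 578.1 -116.   136.9] 2.7232425262100106
pad [ 575.1 -189.   108.2] 4.381801819168814
mark b [ 602.9 -114.6  105.3] 1.426619755523026
mark f [ 552.7 -116.3  110.1] 2.586312610089476
boxFL [536.6 -58.1  95.5] 1.1915550796270096
30.66401428774279 59.804977954429035
1.8393091515728295
1.3815170647217256 [153.    3.7   0. ]
1.216793974836051 [ -4.  186.2   0. ]
```

```bash
cat >>h.py <<'E'
def Rt(yawdeg,tilt,boxyaw=1.4):
    n=np.array([np.sin(tilt)*np.cos(np.radians(boxyaw)),np.sin(tilt)*np.sin(np.radians(boxyaw)),np.cos(tilt)])
    z=-n; x=np.array([np.cos(np.radians(yawdeg)),np.sin(np.radians(yawdeg)),0]); x-=z*(x@z); x/=np.linalg.norm(x)
    return np.c_[x,np.cross(z,x),z],n
def inc(s,p,R):
    R0=Ro.from_euler("xyz",s["tool_rot"]).as_matrix()
    print("inc",np.round(R0.T@(np.array(p)-s["eef_pos"])/10,2),np.round(np.degrees(Ro.from_matrix(R0.T@R).as_rotvec()),1))
E
python3 - <<'E'
from h import *
s=ctrl.read_state(); R,n=Rt(59.8,.11); inc(s,np.array([578,-116,137])+90*n,R)
E
```

```text
inc [ 52.37 -35.84  -1.96] [  3.8  -5.1 -42. ]
```

Request:
move_arm(
  increments=[
    [52.4,-35.8,-2,3.8,-5.1,-42],
    [52.4,-35.8,-2,3.8,-5.1,-42],
    [52.4,-35.8,-2,3.8,-5.1,-42],
    [52.4,-35.8,-2,3.8,-5.1,-42],
    [52.4,-35.8,-2,3.8,-5.1,-42],
    [52.4,-35.8,-2,3.8,-5.1,-42],
    [52.4,-35.8,-2,3.8,-5.1,-42],
    [52.4,-35.8,-2,3.8,-5.1,-42],
    [52.4,-35.8,-2,3.8,-5.1,-42],
    [52.4,-35.8,-2,3.8,-5.1,-42],
    [52.4,-35.8,-2,3.8,-5.1,-42],
    [52.4,-35.8,-2,3.8,-5.1,-42],
    [52.4,-35.8,-2,3.8,-5.1,-42],
    [52.4,-35.8,-2,3.8,-5.1,-42],
    [52.4,-35.8,-2,3.8,-5.1,-42],
    [52.4,-35.8,-2,3.8,-5.1,-42],
    [52.4,-35.8,-2,3.8,-5.1,-42],
    [52.4,-35.8,-2,3.8,-5.1,-42],
    [52.4,-35.8,-2,3.8,-5.1,-42],
    [52.4,-35.8,-2,3.8,-5.1,-42],
  ],
  grip=0.1,
)

```text
clock: 2.1
eef_pos: [588.3, -117.0, 227.3]
tool_rot: [-3.05, 0.058, 1.049]
force: [-0.6, -0.8, -0.7]
width: 46.7
```

```bash
python3 - <<'E'
from h import *
import cv2
s=ctrl.read_state(); print({k:np.round(s[k],3).tolist() for k in("clock","eef_pos","tool_rot","qd","force","width")})
cv2.imwrite("pics/w1.png",eyes.get_image("wrist")[:,:,::-1])
R,n=Rt(59.8,.11); inc(s,np.array([578,-116,137])+90*n,R)
E
```

```text
{'clock': 2.1, 'eef_pos': [588.322, -117.041, 227.265], 'tool_rot': [-3.05, 0.058, 1.049], 'qd': [-0.002, 0.001, -0.003, -0.0, -0.001, -0.001, -0.0], 'force': [-0.573, -0.796, -0.689], 'width': 46.697}
inc [ 0.09 -0.1   0.08] [ 0.1  0.  -0. ]
```

View pics/w1.png

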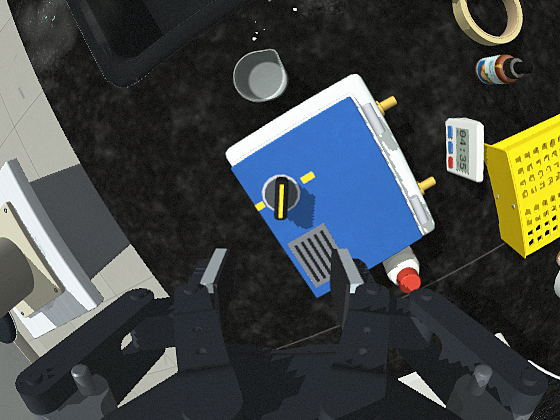

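The wrist view shows the wing's yellow line vertical at column 281, rows about 180–216, and the slot marks at (261,206) and (307,177). So the jaws are square to the wing. I'll check the position against the top view.

```bash
python3 - <<'E'
from h import *
import cv2
np.set_printoptions(precision=1,suppress=True)
s=ctrl.read_state()
im=cv2.cvtColor(cv2.imread("pics/w1.png"),cv2.COLOR_BGR2HSV)
m=cv2.inRange(im,(20,100,100),(35,255,255)); m[:,:250]=0; m[:,320:]=0; m[:165]=0; m[225:]=0
k,l,st,ce=cv2.connectedComponentsWithStats(m); print([(st[i],ce[i]) for i in range(1,k) if st[i,4]>8])
for i in range(1,k):
    if st[i,4]<20: continue
    c=ce[i]; print(c,onz(wray(c,s),137),onz(wray(c,s),108))
    ys,xs=np.nonzero(l==i); a,b=ys.argmin(),ys.argmax()
    P=onz(wray((xs[ys==ys.min()].mean(),ys.min()),s),137);Q=onz(wray((xs[ys==ys.max()].mean(),ys.max()),s),137);d=Q-P;print(" len",np.linalg.norm(d),np.degrees(np.arctan2(d[1],d[0])))
print(tri(wray((281.3,197.5),s),ray("top",(254.3,219.4))))
R,n=Rt(59.8,.11); inc(s,np.array([577,-117,117]),R)
E
```

```text
[(array([301, 172,  14,  11,  83], dtype=int32), array([307.2, 177. ])), (array([278, 184,   6,  35, 165], dtype=int32), array([280.6, 200.8])), (array([254, 202,  11,   9,  59], dtype=int32), array([259.4, 205.8]))]
[307.2 177. ] [ 609.3 -107.8  137. ] [ 605.6 -113.7  108. ]
 len 9.719095721571515 -151.17285499373702
[280.6 200.8] [ 580.5 -114.8  137. ] [ 573.5 -121.5  108. ]
 len 29.297311159569155 -122.62535903561107
[259.4 205.8] [ 562.8 -110.1  137. ] [ 553.8 -116.3  108. ]
 len 7.7359976351115245 -143.76459805705068
(array([ 579.6, -114.8,  126. ]), np.float64(0.8047179130077058))
inc [ 0.1  0.  11.1] [ 0.1  0.  -0. ]
```

Request:
move_arm(
  increments=[
    [0.2,-0.1,3,0,0,0],
    [0.2,-0.1,6,0,0,0],
    [0.2,-0.1,8,0,0,0],
    [0.2,-0.1,9.5,0,0,0],
    [0.2,-0.1,10.4,0,0,0],
    [0.2,-0.1,11,0,0,0],
    [0.2,-0.1,11,0,0,0],
    [0.2,-0.1,11,0,0,0],
  ],
)

```text
clock: 2.95
eef_pos: [577.3, -114.9, 118.3]
tool_rot: [-3.051, 0.057, 1.049]
force: [0.4, 0.4, 0.3]
width: 47.0
```

```bash
python3 - <<'E'
from h import *
import cv2
s=ctrl.read_state(); print({k:np.round(s[k],3).tolist() for k in("clock","eef_pos","tool_rot","force","width")})
cv2.imwrite("pics/w2.png",eyes.get_image("wrist")[:,:,::-1])
E
```

```text
{'clock': 2.95, 'eef_pos': [577.29, -114.89, 118.34], 'tool_rot': [-3.051, 0.057, 1.049], 'force': [0.389, 0.409, 0.304], 'width': 46.992}
```

View pics/w2.png

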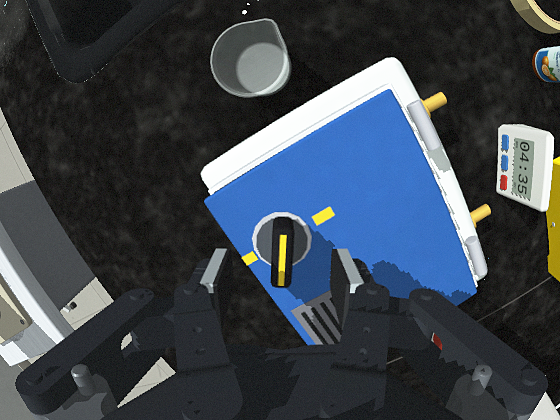

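The wing, at column 282, lies midway between the pads, whose tips are at columns 215 and 348. I'll close the gripper now.

Request:
move_arm(
  increments=[
    [0,0,0,0,0,0],
    [0,0,0,0,0,0],
    [0,0,0,0,0,0],
    [0,0,0,0,0,0],
    [0,0,0,0,0,0],
    [0,0,0,0,0,0],
    [0,0,0,0,0,0],
    [0,0,0,0,0,0],
  ],
  grip=-1,
)

```text
clock: 3.8
eef_pos: [576.7, -114.8, 117.7]
tool_rot: [-3.05, 0.058, 1.049]
force: [0.2, -0.3, -0.4]
width: 0.1
```

The opening reads 0.1 mm, so the jaws missed the wing. I'll look again.

```bash
python3 - <<'E'
from h import *
import cv2
s=ctrl.read_state(); print({k:np.round(s[k],3).tolist() for k in("clock","eef_pos","tool_rot","force","width")})
a=eyes.get_image("wrist")[:,:,::-1]; cv2.imwrite("pics/w3f.png",a)
b=eyes.get_image("side")[:,:,::-1]; cv2.imwrite("pics/s3f.png",b)
A=cv2.resize(a[150:400,150:420],None,fx=1.48,fy=1.48,interpolation=3); B=cv2.resize(b[170:300,210:350],None,fx=2.84,fy=2.84,interpolation=3)
h=370;cv2.imwrite("pics/c3.png",np.hstack([A[:h],B[:h]])); print(A.shape,B.shape)
E
```

```text
{'clock': 3.8, 'eef_pos': [576.664, -114.842, 117.716], 'tool_rot': [-3.05, 0.058, 1.049], 'force': [0.228, -0.282, -0.362], 'width': 0.106}Traceback (most recent call last):
  File "<stdin>", line 7, in <module>
    return _nx.concatenate(arrs, 1, dtype=dtype, casting=casting)
           ~~~~~~~~~~~~~~~^^^^^^^^^^^^^^^^^^^^^^^^^^^^^^^^^^^^^^^
ValueError: all the input array dimensions except for the concatenation axis must match exactly, but along dimension 0, the array at index 0 has size 370 and the array at index 1 has size 369
```

```bash
python3 - <<'E'
import cv2, numpy as np
a=cv2.imread("pics/w3f.png");b=cv2.imread("pics/s3f.png")
A=cv2.resize(a[150:400,150:420],(400,370),interpolation=3); B=cv2.resize(b[170:300,210:350],(398,370),interpolation=3)
cv2.imwrite("pics/c3.png",np.hstack([A,B]))
E
```

```text
(no output)
```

View pics/c3.png

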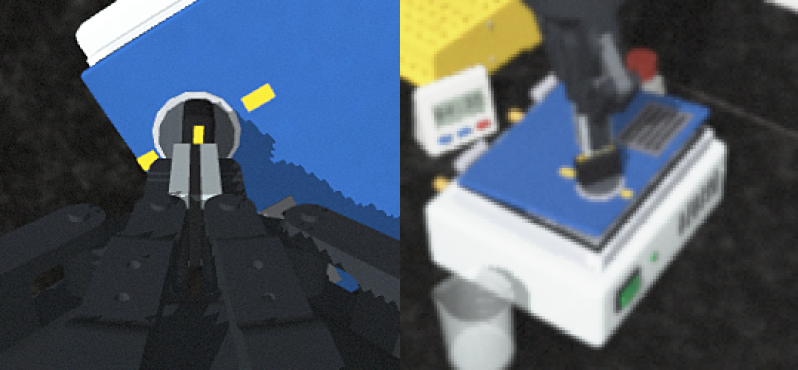

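```bash
cat >>h.py <<'E'
def proj(n,p):
    c=eyes.calibration(n);T=np.linalg.inv(np.array(c["pose"]));q=T[:3,:3]@p+T[:3,3];return c["cx"]+c["fx"]*q[0]/-q[2],c["cy"]-c["fy"]*q[1]/-q[2]
def wproj(p,s):
    c=eyes.calibration("wrist");R=Ro.from_euler("xyz",s["tool_rot"]).as_matrix();T=np.linalg.inv(c["tool_from_camera"])
    q=T[:3,:3]@(R.T@(np.array(p)-s["eef_pos"]))+T[:3,3];r=np.arctan2(np.hypot(q[0],q[1]),-q[2]);k=c["fx"]*r/np.hypot(q[0],q[1]);return c["cx"]+k*q[0],c["cy"]-k*q[1]
E
python3 - <<'E'
from h import *
import cv2
np.set_printoptions(precision=1,suppress=True)
s1=dict(eef_pos=[588.3,-117,227.3],tool_rot=[-3.05,.058,1.049]); s2=dict(eef_pos=[577.3,-114.9,118.3],tool_rot=[-3.051,.057,1.049]); s=ctrl.read_state()
m=cv2.inRange(cv2.cvtColor(cv2.imread("pics/w2.png"),cv2.COLOR_BGR2HSV),(20,100,100),(35,255,255)); m[:200]=0;m[300:]=0;m[:,:235]=0;m[:,345:]=0
k,l,st,ce=cv2.connectedComponentsWithStats(m)
for i in range(1,k):
    if st[i,4]>30: print(st[i],ce[i])
for a,b in [((280.6,184),None),]: pass
print("TCP side",np.array(proj("side",s["eef_pos"])),"wrist",np.array(wproj(s["eef_pos"],s)))
n=np.array([.11,.002,.994])
print("wing side",np.array(proj("side",np.array([579,-115.3,137]))),"wrist now",np.array(wproj([579,-115.3,137],s)))
for i in range(1,k):
    if st[i,4]>30:
        x,y,w,h,_=st[i]
        if h>w:
            print("mid",tri(wray((280.6,200.8),s1),wray(ce[i],s2))); print("top",tri(wray((280.6,184),s1),wray((ce[i][0],y),s2)),"bot",tri(wray((280.6,218.5),s1),wray((ce[i][0],y+h-.5),s2)))
print(tri(wray((307.2,177),s1),wray((324,215.5),s2)))
E
```

```text
[312 207  23  18 204] [322.9 215.4]
[278 235   9  51 354] [281.6 259.2]
[241 251  17  15 130] [249.1 258.1]
TCP side [278.5 230.6] wrist [279.4 246.8]
wing side [277.8 222.9] wrist now [280.2 262.3]
mid (array([ 579.7, -115.8,  133.8]), np.float64(0.09223083303891605))
top (array([ 588. , -102.4,  138.8]), np.float64(0.05378468504361659)) bot (array([ 572.2, -129. ,  135. ]), np.float64(0.10741136132932777))
(array([ 605.6, -114. ,  107. ]), np.float64(0.575318749420195))
```

```bash
python3 - <<'E'
import cv2, numpy as np
a=cv2.imread("pics/w3f.png");b=cv2.imread("pics/s3f.png")
A=cv2.resize(a[215:315,235:330],(399,420),interpolation=3); B=cv2.resize(b[190:260,245:312],(400,420),interpolation=3)
A=cv2.convertScaleAbs(A,alpha=1.5,beta=20);B=cv2.convertScaleAbs(B,alpha=1.5,beta=20)
cv2.imwrite("pics/c4.png",np.hstack([A,B]))
E
```

```text
(no output)
```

View pics/c4.png

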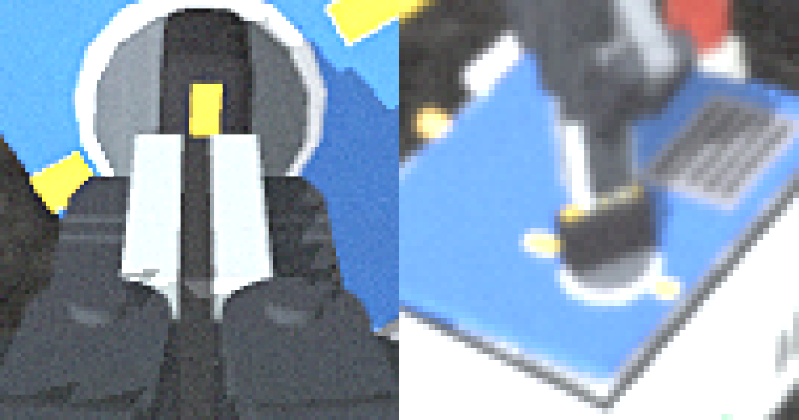

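The enlargement shows the pads shut just above the wing top. The real finger tips therefore sit some 20 mm short of the reported TCP, and the force is about 0. I'll open and go lower in steps, watching the force.

Request:
move_arm(
  increments=[
    [0,0,0,0,0,0],
    [0,0,0,0,0,0],
    [0,0,0,0,0,0],
    [0,0,0,0,0,0],
    [0,0,0.5,0,0,0],
    [0,0,1.0,0,0,0],
    [0,0,1.2,0,0,0],
    [0,0,1.2,0,0,0],
  ],
  grip=-0.2,
)

```text
clock: 4.7
eef_pos: [574.9, -114.8, 105.2]
tool_rot: [-3.049, 0.058, 1.049]
force: [-0.0, 0.6, 0.6]
width: 34.3
```

There is no contact with the reported TCP at z=105, below the panel top, so the offset is confirmed. I'll go a little lower and then close.

Request:
move_arm(
  increments=[
    [0,0,0.3,0,0,0],
    [0,0,0.6,0,0,0],
    [0,0,0.6,0,0,0],
  ],
)

```text
clock: 5.0
eef_pos: [574.4, -114.9, 99.4]
tool_rot: [-3.049, 0.058, 1.049]
force: [-0.2, -0.6, -0.5]
width: 34.0
```

Request:
move_arm(
  increments=[
    [0,0,0,0,0,0],
    [0,0,0,0,0,0],
    [0,0,0,0,0,0],
    [0,0,0,0,0,0],
    [0,0,0,0,0,0],
    [0,0,0,0,0,0],
    [0,0,0,0,0,0],
  ],
  grip=-1,
)

```text
clock: 5.7
eef_pos: [575.4, -115.0, 100.1]
tool_rot: [-3.051, 0.057, 1.049]
force: [2.5, -1.0, 1.5]
width: 9.2
```

The wing is gripped, with an opening of 9.2 mm. I'll turn it clockwise by 58.3°.

Request:
move_arm(
  increments=[
    [0,0,0,0,0,6],
    [0,0,0,0,0,12],
    [0,0,0,0,0,18],
    [0,0,0,0,0,24],
    [0,0,0,0,0,30],
    [0,0,0,0,0,36],
    [0,0,0,0,0,42],
    [0,0,0,0,0,48],
    [0,0,0,0,0,54],
    [0,0,0,0,0,58.3],
    [0,0,0,0,0,58.3],
    [0,0,0,0,0,58.3],
  ],
)

```text
clock: 6.9
eef_pos: [575.8, -115.6, 100.1]
tool_rot: [3.14, 0.106, 0.03]
force: [4.6, -2.6, -0.9]
width: 9.1
```

Request:
move_arm(
  increments=[
    [0,0,0,0,0,0],
    [0,0,0,0,0,0],
    [0,0,0,0,0,0],
    [0,0,0,0,0,0],
    [0,0,-1.5,0,0,0],
    [0,0,-4,0,0,0],
    [0,0,-7,0,0,0],
    [0,0,-7,0,0,0],
    [0,0,-7,0,0,0],
  ],
  grip=-0.2,
)

```text
clock: 7.8
eef_pos: [582.3, -114.4, 169.8]
tool_rot: [3.141, 0.108, 0.029]
force: [-0.8, 0.1, 0.4]
width: 34.3
```

```bash
python3 - <<'E'
from h import *
import cv2
s=ctrl.read_state(); print({k:np.round(s[k],3).tolist() for k in("clock","eef_pos","tool_rot","qpos","force","width")})
a=eyes.get_image("wrist")[:,:,::-1]; cv2.imwrite("pics/w5.png",a)
b=eyes.get_image("top")[:,:,::-1]; cv2.imwrite("pics/t5.png",b)
E
```

```text
{'clock': 7.8, 'eef_pos': [582.321, -114.448, 169.832], 'tool_rot': [3.141, 0.108, 0.029], 'qpos': [0.053, 0.649, 0.136, 1.613, -0.072, 0.992, -1.332], 'force': [-0.848, 0.118, 0.368], 'width': 34.338}
```

View pics/w5.png

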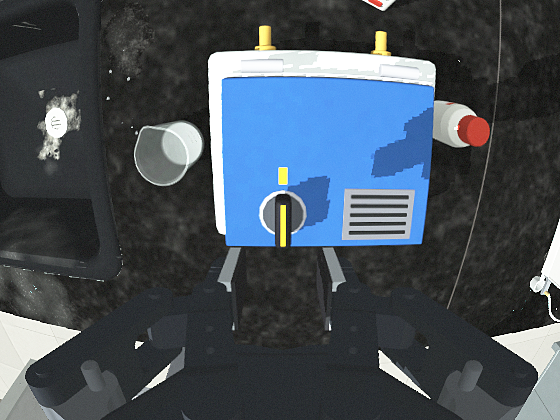

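The wrist view shows the yellow wing line, at column 283, in line with the back slot mark at (283,175). The pad centre is at about (379,215). I'll measure the angle and the pad position numerically.

```bash
python3 - <<'E'
from h import *
import cv2
np.set_printoptions(precision=1,suppress=True)
s=ctrl.read_state()
m=cv2.inRange(cv2.cvtColor(cv2.imread("pics/w5.png"),cv2.COLOR_BGR2HSV),(20,100,100),(35,255,255)); m[:150]=0;m[260:]=0;m[:,:255]=0;m[:,310:]=0
k,l,st,ce=cv2.connectedComponentsWithStats(m)
for i in range(1,k):
    if st[i,4]<40: continue
    ys,xs=np.nonzero(l==i); z=136 if st[i,3]>25 else 104
    P=[onz(wray((xs[ys==y].mean(),y),s),z) for y in range(st[i,1]+2,st[i,1]+st[i,3]-2)]; P=np.array(P)
    print(st[i],P.mean(0),"yaw",np.degrees(np.polyfit(P[:,0],P[:,1],1)[0]))
print("pad",tri(wray((379,215),s),ray("top",(291.3,221.3))),onz(wray((379,215),s),108))
R,n=Rt(1.5,0); inc(s,[575,-189,130],R)
E
```

```text
[279 168   8  16 128] [ 603.8 -114.3  104. ] yaw 1.7747551772783356
[280 205   6  42 252] [ 579.4 -114.9  136. ] yaw 1.7963451978037197
pad (array([ 577.2, -187.7,  108.9]), np.float64(0.14861919563751722)) [ 576.9 -188.1  108. ]
inc [-0.4  7.5  3.9] [0.  6.3 0.2]
```

Aligned: the wing is at 1.8° and the slot mark at 1.8°. The pad is at (577,−188,109). I'll shift over it, shut the gripper and straighten the tool.

Request:
move_arm(
  increments=[
    [0,3.7,0,0,3.1,0],
    [0,7.4,0,0,6.3,0.2],
    [-0.2,7.4,1,0,6.3,0.2],
    [-0.3,7.4,2.5,0,6.3,0.2],
    [-0.3,7.4,3.9,0,6.3,0.2],
    [-0.3,7.4,3.9,0,6.3,0.2],
    [-0.3,7.4,3.9,0,6.3,0.2],
  ],
  grip=-1,
)

```text
clock: 8.6
eef_pos: [576.7, -188.4, 130.3]
tool_rot: [3.141, 0.001, 0.026]
force: [-0.0, -1.0, -0.3]
width: 0.3
```

Request:
move_arm(
  increments=[
    [0,0,1,0,0,0],
    [0,0,2,0,0,0],
    [0,0,3,0,0,0],
    [0,0,3.5,0,0,0],
    [0,0,4,0,0,0],
    [0,0,4,0,0,0],
    [0,0,4,0,0,0],
  ],
)

```text
clock: 9.3
eef_pos: [577.5, -189.0, 91.1]
tool_rot: [3.14, -0.002, 0.026]
force: [-0.7, -0.3, 0.1]
width: -0.0
```

No contact yet at 91, as expected with the offset. I'll continue in small steps.

Request:
move_arm(
  increments=[
    [0,0,0.3,0,0,0],
    [0,0,0.6,0,0,0],
    [0,0,0.6,0,0,0],
  ],
)

```text
clock: 9.6
eef_pos: [577.1, -188.8, 84.8]
tool_rot: [3.14, -0.001, 0.026]
force: [-0.8, 0.2, -0.0]
width: -0.0
```

Request:
move_arm(
  increments=[
    [0,0,0.3,0,0,0],
    [0,0,0.6,0,0,0],
    [0,0,0.6,0,0,0],
  ],
)

```text
clock: 9.9
eef_pos: [576.8, -189.0, 78.8]
tool_rot: [3.14, -0.0, 0.025]
force: [-1.0, 0.7, 3.3]
width: 0.0
```

Request:
move_arm(
  increments=[
    [0,0,0.2,0,0,0],
    [0,0,0.4,0,0,0],
    [0,0,0.4,0,0,0],
  ],
)

```text
clock: 10.2
eef_pos: [576.6, -189.0, 74.8]
tool_rot: [3.14, -0.0, 0.025]
force: [-3.3, 0.4, 4.4]
width: -0.1
```

Request:
move_arm(
  increments=[
    [0,0,0.2,0,0,0],
    [0,0,0.3,0,0,0],
    [0,0,0.3,0,0,0],
  ],
)

```text
clock: 10.5
eef_pos: [577.0, -189.0, 72.0]
tool_rot: [3.14, -0.001, 0.025]
force: [-3.3, 0.4, 4.7]
width: 0.1
```

Request:
move_arm(
  increments=[
    [0,0,0.1,0,0,0],
    [0,0,0.2,0,0,0],
    [0,0,0.2,0,0,0],
  ],
)

```text
clock: 10.8
eef_pos: [577.0, -189.0, 71.6]
tool_rot: [3.14, -0.001, 0.025]
force: [-7.2, 0.4, 15.0]
width: 0.2
```

Request:
move_arm(
  increments=[
    [0,0,0.1,0,0,0],
    [0,0,0.2,0,0,0],
    [0,0,0.2,0,0,0],
  ],
)

```text
clock: 11.1
eef_pos: [577.1, -189.1, 71.2]
tool_rot: [3.14, -0.002, 0.025]
force: [-10.4, 2.0, 27.5]
width: -0.1
```

The stop is hard after about 10 mm of travel, so the panel should be flush; a blocked tongue would stop it at about 4 mm. I'll ease the push slightly and check by camera.

Request:
move_arm(
  increments=[
    [0,0,-0.1,0,0,0],
    [0,0,-0.15,0,0,0],
    [0,0,-0.15,0,0,0],
    [0,0,-0.15,0,0,0],
  ],
)

```text
clock: 11.5
eef_pos: [577.0, -189.0, 71.5]
tool_rot: [3.14, -0.001, 0.025]
force: [-8.2, 0.9, 18.5]
width: 0.2
```

```bash
python3 - <<'E'
from h import *
import cv2
s=ctrl.read_state(); print({k:np.round(s[k],3).tolist() for k in("clock","eef_pos","force","width")})
a=eyes.get_image("wrist")[:,:,::-1]; b=eyes.get_image("side")[:,:,::-1]; t=eyes.get_image("top")[:,:,::-1]
cv2.imwrite("pics/w6.png",a);cv2.imwrite("pics/s6.png",b);cv2.imwrite("pics/t6.png",t)
cv2.imwrite("pics/c6.png",np.hstack([cv2.resize(a[150:350,160:400],(400,333)),cv2.resize(b[180:300,210:354],(400,333),interpolation=3)]))
E
```

```text
{'clock': 11.5, 'eef_pos': [577.049, -189.023, 71.462], 'force': [-8.177, 0.93, 18.503], 'width': 0.202}
```

View pics/c6.png

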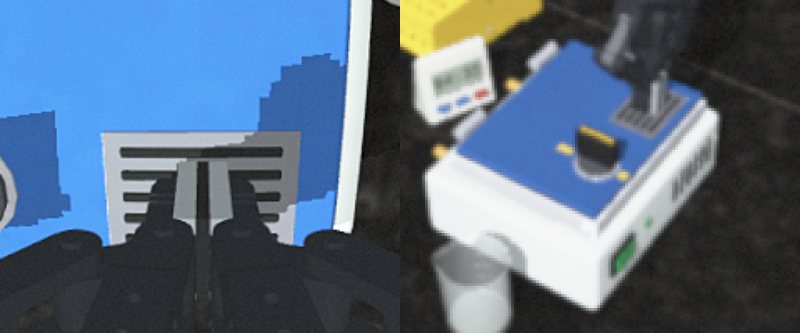

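The pictures show the dark gap under the panel's front edge gone, the wing in line with both marks in the side view, and the fingers on the pad. The timer and beaker stand where they did. I'll hand in.

```bash
python3 -c "
from cell import ctrl
print(ctrl.finish_job())"
```

```text
the job is handed in; nothing more can be done
None
```

The wing fastener is turned in line with the slot marks, and the panel is pressed flush. I handed the job in at 11.5 s with the shut gripper still holding the press pad down at about 18 N.

- **Fastener:** I turned it about 58° clockwise. After I let go of it, the wrist camera put both the wing and the back slot mark at 1.8°.
- **Panel:** it went down about 10 mm to a hard stop, well past the roughly 4 mm where a tongue out of line would have blocked it. The side view shows no gap left under the front edge.
- **Bystanders:** I touched none of them. The timer and beaker stood in place in the last side view. The bottle was last seen upright before the press and was not checked in the last crops.

**What failed or disagreed:**
- **First grasp missed:** the jaws shut on nothing. The pictures and later contacts showed the finger tips about 20–27 mm short of the reported TCP, so I found the grasp and press heights by force and camera instead.
- **Sideways force:** the tool still read about 8 N along x while pressing, probably friction on the pad.

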